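Clamp a tip rack in its dock with a gated knob

ROBOT

A 6-joint arm with a two-finger parallel gripper is mounted at the origin on a cart in front of the work surface, level with it; the furniture and walls round the work are solid. World frame = base frame: x ahead of the robot, y to its left, z up, the work surface at z = 0. Lengths are in m, angles in rad, forces in N, time in s.
With the tool pointing down it reaches from about 0.375 to 0.975 m from the base axis. Payload 3.8 kg.
Tool frame: the origin (TCP) lies on the centre line of the jaws, within the pads' length; the fingertips stand 14 mm ahead of it and the grasp point (between the pads) lies 5 mm behind it (bot.finger_overhang is the distance from the TCP to the fingertips, in m); y points along the fingers, x is the direction in which the jaws open and shut, and the axes are right-handed (so a half turn about y gives the same grasp; the last joint's range is limited). The gripper opens to 85 mm and grips with 20 to 120 N. Pads are 22 mm wide; open, the fingers measure 114 mm over their backs; the gripper's body (76 mm by 85 mm) begins 54 mm behind the grasp point. The pads swing forward as they close: fully open they stand 13 mm farther back than shut.
Start: joints at [1.212, 0.264, 1.604, -0, 1.274, -0.037], TCP at [0.213, 0.64, 0.216] pointing down, gripper open.
Joint ranges: [-2.63, 2.63], [-0.94, 2.18], [0.31, 2.57], [-1.31, 4.45], [0, 2.66], [-2.55, 2.55]. Speed limits (rad/s): [2.57, 2.57, 3.14, 3.14, 3.14, 3.14].

INTERFACE

Orientations are given as a rotation vector (axis times angle).
In Python, from workcell import readout, read_camera, bot, spotter gives the robot as it stands.
- The arm moves only by the tool jog_arm, never from a script. Its argument "increments" is a list of rows, each a list of 7 numbers: the shift along the tool's x, y, z in m, then the turn, a rotation vector about the tool's x, y, z in rad, then the opening, from 0 (shut) to 1 (fully open). A call has 1 to 10 rows; each row shifts and turns the pose as measured when the row begins, along the tool's axes as they then stand; what a row does not reach is not made up. A row lasts 1/8 s, in which the tool goes at most 62.5 mm and 10.7 degrees, less where a joint would pass 70% of its speed; a pose out of reach is approached as far as the arm can. A call with a gripper value outside its range is refused whole. The fingers move at their own pace and stop on an object; "force" is the grip in N (left out, the last holds). Time passes only in rows, so rows that do not move let the fingers close. It gives the time, the measured TCP pose, the force and the opening at its end, in the units of the state.
- readout.read_state(): the state, without advancing time (a new reading comes with each control period).
- read_camera(name): name is "scene" or "top" or "wrist"; returns a dict with "img" (480x640x3 uint8, blue, green, red), "range_z" (480x640 float32, m along the optical axis (not along the pixel's ray), 0 where there is no reading), "fx", "fy", "cx", "cy" (pixels), "distortion" ([k1, k2, p1, p2, k3] as OpenCV has them; the pictures are not rectified), "world_from_camera" (4x4, takes a point from camera to world coordinates). Camera axes: x right, y down, z forward; pixel columns grow to the right and rows downward; lengths in m; the calibration is good to about 2 mm. A picture is of the moment at which its call begins.
- bot.finish_job(): hands the job in, once; it reports no verdict.
Trained networks look in a picture, given as the dict that the camera call returned (one of the last four; its "shot" number tells which), for a name from the list of things; names that differ only in an ending like _2 or _b are one class to them, and where a whole thing is asked for, a point or a joint stands for the part that bears it (a point fixed in the world has none). Each returns a list of dicts, best first, with "p" (0 to 1); they miss things now and then, are a little off and sometimes report something else, mostly with a low value. They report only what shows in the picture. A call takes as long as a camera call. They do not tell look-alikes from the thing itself.
- spotter.masks_of(picture, thing): "mask" (480x640 bool, what is visible of it) and "location" ([column, row] in pixels, amid what is visible of it).
- spotter.spot_point(picture, thing): "location" ([column, row] in pixels: a listed point, or the origin of a listed thing).
The state is a dict: "time": time; "q": joint angles; "joint_vel": joint speeds; "joint_torque": joint torques, N m; "tool_pos": TCP position; "tcp_rot": TCP orientation; "wrist_force": force on the tool from outside, world axes, zero at the start; "torque": the same for the moment, N m; "width": opening from 0.0 (shut) to 1.0 (fully open).
Only numpy, scipy, OpenCV 4.12 (cv2) and the standard library are available. Lean on these libraries where they do the work, as an engineer would, in place of code of your own. Each camera call takes 0.05 s, during which the arm holds its last target. There are 200 camera calls.

TASK

Clamp the yellow pipette-tip rack in its dock: with the fingertips push the red knob along the long leg of its L-shaped slot until it reaches the corner, so that the jaw slides the rack home against the end stop, then push the knob sideways to the end of the short leg, by the green mark, so that it stays locked. Only push the knob, without forcing it: do not pinch it, do not touch or lift the rack, leave the other things where they stand, and finish clear of everything.

Things in the scene. Friction and masses are not known exactly. Their poses are not given: they have to be found in the camera images.
- dock: Fixed rack dock, grey base 140 x 342 x 10 mm, origin under its middle, z up. +y: clamping direction, from the white slotted deck to the end stop (face at y 155 mm); +x: direction of the slot's short leg. Deck 130 x 130 mm (x -65 to 65, y -160 to -30), top at z 50. Two guides 20 mm high flank the rack, which stays 95 mm or more from the knob's axis.
- slot_corner (a point): Middle of the slot's corner, in the deck's top face (dock frame x -20, y -80, z 50 mm). The slot is 13 mm wide; its long leg comes to the corner along dock +y from y -125, its short leg goes on from the corner along dock +x.
- slot_end (a point): Where the knob's axis stands when locked, at the end of the short leg, in the deck's top face (dock frame x 18, y -80, z 50 mm); 21 mm further on is a green square mark.
- knob (a point): Centre of the red round knob, 30 mm across and 41 mm high, which stands on a 10 mm steel pin in the slot; its underside is 6 mm and its top 47 mm above the deck. Captive: it slides in the slot, cannot be lifted, has 1.5 mm of play each way in the slot, and stays where it is left (no spring).
- clamp (a joint): Travel of knob and jaw along the long leg (dock +y), m: 0 with the knob at the near end of the long leg, 0.045 at the corner (stops at about 0.0465). Sliding friction about 1.5 N, with the rack in front about 3 N.
- lock_pin (a joint): Travel of the knob along the short leg (dock +x), m: 0 in the long leg, 0.038 locked at the end (stops at about 0.0395). The slot's walls allow it only when clamp is above about 0.0435. Friction about 1.2 N.
- yellow_rack: Loose pipette-tip rack, yellow base and pale lid, 83 x 121 x 72 mm, 0.14 kg; origin at the centre of its underside, 121 mm along its y. It stands on the dock's base between the guides (3 mm of play each side), short of the end stop.
- rack_home (a point): Fixed point of the dock: where the rack's origin is when the rack touches the end stop (dock frame y 94.5, z 10 mm).
- timer: Pale grey bench timer 70 x 62 x 20 mm, bystander; origin under its centre. It stands in front of a big grey water bath, fixed at the table's left side (x about 0.38 to 0.82 m, y above 0.45 m) and less than 0.32 m high: pass over it or round it.
- petri: Clear petri dish 68 mm across, 14 mm high, bystander; origin under its centre.
- tape: Green tape roll 68 mm across, 19 mm high, bystander; origin under its centre.
- beaker: Glass beaker 74 mm across, 80 mm high, bystander; origin under its centre.
- blue_cap_bottle: Glass bottle with blue cap, 72 mm across, 139 mm high, bystander; origin under its centre.
Things that resemble listed ones, but are neither listed nor needed, are in the scene too. What is shaped like the yellow_rack but black is not meant.

How it is judged:
On the way, in this order (a step that is already met when the one before it is completed fails the run):
1. the knob has been pushed along the long leg to the corner (value of joint clamp above 0.042 m), for 0.05 s.
2. the knob has been pushed to the end of the short leg (value of joint lock_pin above 0.033 m), for 0.1 s.
At the end, for the whole second after the job is handed in: The knob is in the short leg, within 5 mm of its end (lock_pin above 0.033 m, clamp above 0.041 m), and the rack stands still and flat in the dock, within 7 mm of the end stop and between the guides (value of joint clamp above 0.041 m and value of joint lock_pin above 0.033 m and y of yellow_rack in the frame of rack_home between -0.007 and 0.004 m and x of yellow_rack in the frame of rack_home between -0.007 and 0.007 m and angle between yellow_rack's own z axis and vertical below 0.06 rad and linear speed of yellow_rack below 0.02 m/s); the robot touches nothing.
It fails at once if the knob is pinched (pressed on two opposite sides at once) ((contact force between the fingers and knob_q0 above 1 N and contact force between the fingers and knob_q2 above 1 N) or (contact force between the fingers and knob_q1 above 1 N and contact force between the fingers and knob_q3 above 1 N)).
It fails at once if the rack is lifted or tipped (z of yellow_rack in the frame of rack_home above 0.012 m or angle between yellow_rack's own z axis and vertical above 0.2 rad).
It fails at once if the robot touches the rack (contact force between any of the fingers, the arm and yellow_rack above 1 N).
It fails at once if the knob is forced (more than 40 N) (contact force between the fingers and lock_pin above 40 N).
It fails at once if a bystander is moved by more than 20 mm (distance of any of timer, petri, tape, beaker, blue_cap_bottle from where it was at the start of the episode above 0.02 m).
It also fails if it takes over 53 s, if anything falls off the work surface, if the arm or the gripper's body presses on something with over 40 N, if the wrist force passes 120 N, or if a joint passes its speed limit or range.

## Working session

There is one attempt and no reset: what is moved stays moved. The work goes in short steps, Python scripts to look and compute and a tool call to move; the robot and the scene stay as the last step left them, time stands still between calls to the robot, and variables do not carry over. Pictures are saved under pics/ and viewed, about 8 in all and at most 12, crops included, and the job is handed in when it is done.

Besides the shell and the picture viewer there is one more tool, called after "Request:" by a JSON object that holds its "fn" and its "kwargs", one argument or row to a line. jog_arm: Moves the arm, as the interface text tells. Its arguments: {"type":"object","properties":{"increments":{"type":"array"},"force":{"type":"number"}},"required":["increments"]}

```bash
mkdir -p pics; cat > h.py <<'E'
import numpy as np, cv2
from workcell import readout, read_camera, bot, spotter
def K(p): return np.array([[p["fx"],0,p["cx"]],[0,p["fy"],p["cy"]],[0,0,1.]])
def ray(p,uv):
    n=cv2.undistortPoints(np.array([[uv]],float),K(p),np.array(p["distortion"]))[0,0]
    T=np.array(p["world_from_camera"]); return T[:3,3],T[:3,:3]@np.array([n[0],n[1],1])
def at_z(p,uv,z):
    o,d=ray(p,uv); return o+d*(z-o[2])/d[2]
def at_depth(p,uv):
    o,d=ray(p,uv); u,v=int(round(uv[0])),int(round(uv[1])); return o+d*p["range_z"][v,u]
E
python3 - <<'E'
from h import *
np.set_printoptions(precision=4,suppress=True)
s=readout.read_state(); print(s)
for n in("top","scene"):
    p=read_camera(n); cv2.imwrite(f"pics/{n}1.png",p["img"])
    print(n,np.array(p["world_from_camera"]))
    for t in("knob","slot_corner","slot_end","dock","rack_home","yellow_rack"):
        for r in spotter.spot_point(p,t)[:3]: print(t,round(r["p"],2),r["location"],at_depth(p,r["location"]))
E
```

```text
{'time': 0.0, 'q': array([ 1.2121,  0.2648,  1.6054,  0.    ,  1.2737, -0.0369]), 'joint_vel': array([-0.0002,  0.0004, -0.0006,  0.0004,  0.0001,  0.0023]), 'joint_torque': array([ -0.0015, -51.5101, -36.7313,  -0.0002,   0.0128,   0.    ]), 'tool_pos': array([0.2132, 0.6396, 0.2148]), 'tcp_rot': array([-1.3457, -0.9675,  0.9707]), 'wrist_force': array([ 0.3687, -0.0391,  0.3685]), 'torque': array([ 0.0419,  0.0315, -0.029 ]), 'width': 0.9987144156606241}
top [[-0.0135 -0.9801  0.1979  0.309 ]
 [-0.9999  0.013  -0.0039 -0.01  ]
 [ 0.0012 -0.1979 -0.9802  1.5621]
 [ 0.      0.      0.      1.    ]]
knob 0.44 [343.6, 259.6] [ 0.568  -0.1044  0.094 ]
slot_corner 0.56 [325.9, 258.2] [ 0.5829 -0.0627  0.0336]
slot_end 0.96 [327.9, 247.6] [ 0.6121 -0.0687  0.0267]
dock 0.56 [298.1, 251.5] [0.6056 0.0091 0.0122]
yellow_rack 0.87 [247.1, 328.0] [0.4046 0.1355 0.0728]
yellow_rack 0.82 [268.9, 247.7] [0.6026 0.0813 0.0834]
yellow_rack 0.66 [241.6, 182.3] [0.7784 0.1524 0.0699]
scene [[ 0.717  -0.4492  0.5331 -0.2686]
 [-0.6969 -0.4824  0.5307 -0.8763]
 [ 0.0187 -0.752  -0.6589  1.1433]
 [ 0.      0.      0.      1.    ]]
knob 0.56 [337.3, 249.7] [ 0.5608 -0.1145  0.0821]
slot_corner 0.9 [329.0, 245.0] [ 0.5925 -0.0545  0.0374]
slot_end 0.92 [341.6, 240.7] [ 0.6237 -0.0706  0.0442]
slot_end 0.52 [300.5, 220.4] [0.5743 0.0372 0.0767]
dock 0.92 [313.3, 239.1] [ 0.5656 -0.0219  0.0537]
dock 0.4 [298.1, 224.1] [0.5717 0.0441 0.0607]
rack_home 0.65 [297.7, 221.2] [0.5699 0.0436 0.0724]
yellow_rack 0.92 [227.1, 246.7] [0.3838 0.1151 0.0483]
yellow_rack 0.9 [330.2, 188.8] [0.7588 0.1082 0.0467]
yellow_rack 0.71 [298.2, 224.8] [0.5685 0.0402 0.0625]
```

```bash
python3 - <<'E'
from h import *
a=cv2.imread("pics/top1.png")[120:380,160:480]; cv2.imwrite("pics/top1c.png",cv2.resize(a,None,fx=2.3,fy=2.3,interpolation=2))
a=cv2.imread("pics/scene1.png")[130:380,170:490]; cv2.imwrite("pics/scene1c.png",cv2.resize(a,None,fx=2.4,fy=2.4,interpolation=2))
from scipy.spatial.transform import Rotation as R
print(R.from_rotvec(readout.read_state()["tcp_rot"]).as_matrix().round(3))
E
```

```text
[[ 0.316  0.    -0.949]
 [ 0.949  0.     0.316]
 [ 0.    -1.    -0.   ]]
```

View pics/top1c.png

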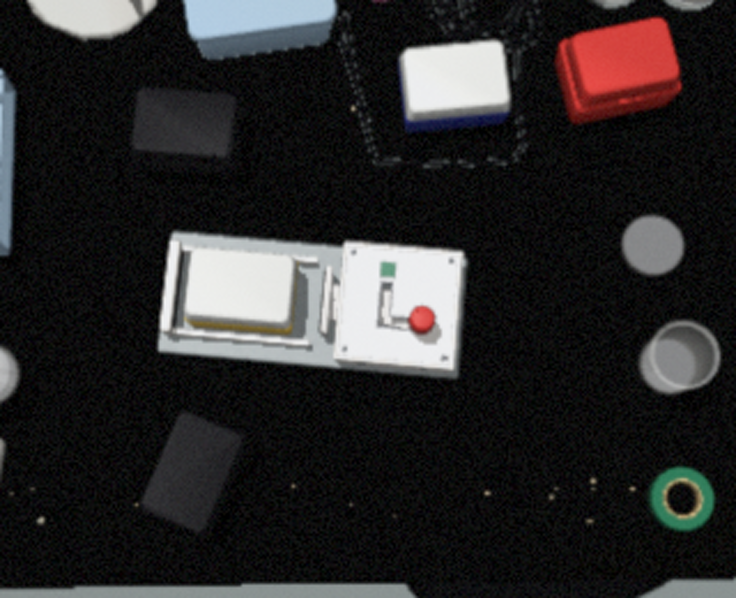

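View pics/scene1c.png

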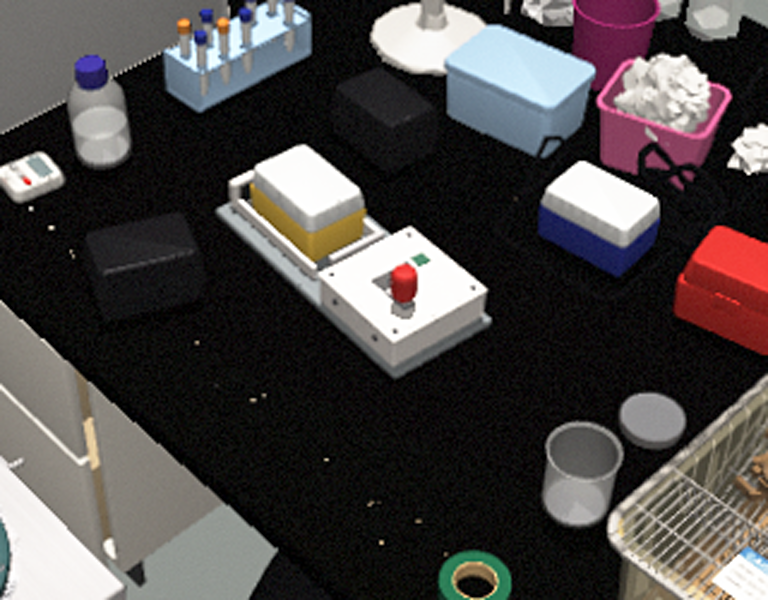

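```bash
cat >> h.py <<'E'
def cloud(p):
    v,u=np.mgrid[0:480,0:640]; uv=np.stack([u,v],-1).reshape(-1,1,2).astype(float)
    n=cv2.undistortPoints(uv,K(p),np.array(p["distortion"]))[:,0]
    T=np.array(p["world_from_camera"]); z=p["range_z"].reshape(-1,1)
    P=(np.c_[n,np.ones(len(n))]*z)@T[:3,:3].T+T[:3,3]
    P[z[:,0]<=0]=9; return P.reshape(480,640,3)
def measure(p):
    P=cloud(p); b=p["img"].astype(int); red=(b[...,2]>90)&(b[...,2]>2*b[...,1])&(b[...,2]>2*b[...,0])
    box=(abs(P[...,0]-.58)<.14)&(abs(P[...,1]+.08)<.14)
    m=red&box; print("knob pts",m.sum(),"z",np.percentile(P[m][:,2],[5,50,95]))
    t=m&(P[...,2]>.088); print("knob top mean",P[t].mean(0),"range mid",(P[t].min(0)+P[t].max(0))/2)
    w=(b.min(-1)>110)&box; w|=m
    Q=np.array([at_z(p,(u,v),.05)[:2] for v,u in np.argwhere(w&(P[...,2]>.04))],np.float32)
    D=P[w&(P[...,2]>.04)&(P[...,2]<.06)]
    print("deck z",np.median(D[:,2])); r=cv2.minAreaRect(D[:,:2].astype(np.float32)); print("deck rect",r)
E
python3 - <<'E'
from h import *
for n in("top","scene"):
    p=read_camera(n); print(n); measure(p)
    P=cloud(p)
    for t in("bottle","timer","petri","tape","beaker","blue_cap_bottle"):
        try:
            for r in spotter.masks_of(p,t)[:1]: print(t,round(r["p"],2),np.median(P[r["mask"]],0).round(3))
        except Exception as e: print(t,e)
E
```

```text
top
knob pts 90 z [0.08988202 0.09541636 0.10096136]
knob top mean [ 0.5702374  -0.10298042  0.09540308] range mid [ 0.56969264 -0.10302928  0.09632178]
deck z 0.049733887465850946
deck rect ((0.5961142778396606, -0.07027995586395264), (0.15319201350212097, 0.13492856919765472), 84.00141143798828)
bottle it knows: beaker, blue_cap_bottle, clamp, dock, knob, lock_pin, petri, rack_home, slot_corner, slot_end, tape, timer, yellow_rack
timer 0.98 [0.427 0.394 0.018]
petri 0.78 [ 0.666 -0.374  0.013]
tape 0.7 [ 0.381 -0.387  0.018]
beaker 0.8 [ 0.534 -0.395  0.023]
blue_cap_bottle 0.76 [0.519 0.369 0.099]
scene
knob pts 146 z [0.06258257 0.08721752 0.0964989 ]
knob top mean [ 0.56795518 -0.10874482  0.09293667] range mid [ 0.56929332 -0.10814531  0.09359902]
deck z 0.04800489167145294
deck rect ((0.5976712703704834, -0.04767588526010513), (0.2066505253314972, 0.13900187611579895), 84.2958755493164)
bottle it knows: beaker, blue_cap_bottle, clamp, dock, knob, lock_pin, petri, rack_home, slot_corner, slot_end, tape, timer, yellow_rack
timer 0.64 [0.42  0.384 0.014]
tape 0.93 [ 0.377 -0.393  0.016]
beaker 0.82 [ 0.532 -0.387  0.046]
blue_cap_bottle 0.62 [0.514 0.36  0.073]
```

Request:
{"fn": "jog_arm", "kwargs": {
  "increments": [
    [0,-0.05,0,0,0,0,0],
    [-0.01,-0.05,0,0,0,0,0],
    [-0.048,0,-0.03,0,0,0,0],
    [-0.048,0,-0.03,0,0,0,0],
    [-0.048,0,-0.03,0,0,0,0],
    [-0.048,0,-0.03,0,0,0,0],
    [-0.044,0,-0.042,0,0,0,0],
    [-0.044,0,-0.042,0,0,0,0],
    [-0.044,0,-0.042,0,0,0,0],
    [-0.044,0,-0.042,0,0,0,0]
  ]
}}

```text
time: 2.55
tool_pos: [0.3706, 0.182, 0.3207]
tcp_rot: [-1.343, -0.983, 0.97]
wrist_force: [1.6, 0.1, -0.1]
width: 0.0
```

Request:
{"fn": "jog_arm", "kwargs": {
  "increments": [
    [-0.038,0,-0.042,0,0,0,0],
    [-0.038,0,-0.042,0,0,0,0],
    [-0.038,0,-0.042,0,0,0,0],
    [-0.038,0,-0.042,0,0,0,0],
    [-0.038,0,-0.042,0,0,0,0],
    [-0.038,0.03,-0.042,0,0,0,0],
    [-0.034,0.04,-0.04,0,0,0,0],
    [0,0.04,0,0,-0.11,0,0],
    [0,0,0,0,-0.11,0,0],
    [0,0,0,0,0,0,0]
  ]
}}

```text
time: 3.8
tool_pos: [0.5728, -0.1694, 0.2159]
tcp_rot: [-1.263, -1.153, 1.127]
wrist_force: [-0.2, 0.6, 0.0]
width: -0.001
```

```bash
python3 - <<'E'
from h import *
from scipy.spatial.transform import Rotation as R
np.set_printoptions(precision=4,suppress=True)
s=readout.read_state(); print(s["tool_pos"],s["q"],s["wrist_force"]);print(R.from_rotvec(s["tcp_rot"]).as_matrix().round(3))
p=read_camera("wrist"); cv2.imwrite("pics/w1.png",p["img"]); print(np.array(p["world_from_camera"]))
try: measure(p)
except Exception as e: print(e)
for t in("knob","slot_corner","slot_end"):
    for r in spotter.spot_point(p,t)[:2]: print(t,round(r["p"],2),r["location"],at_z(p,r["location"],.05 if t!="knob" else .0765))
E
```

```text
[ 0.5728 -0.1694  0.2159] [-0.3348  0.1069  1.7892  0.0097  1.2292 -1.813 ] [-0.1507  0.6144  0.0252]
[[ 0.096  0.018 -0.995]
 [ 0.995  0.003  0.096]
 [ 0.005 -1.    -0.018]]
[[ 0.0957  0.9368  0.3366  0.4872]
 [ 0.9954 -0.0919 -0.0272 -0.1615]
 [ 0.0055  0.3376 -0.9413  0.37  ]
 [ 0.      0.      0.      1.    ]]
knob pts 954 z [0.0913 0.0939 0.0953]
knob top mean [ 0.5709 -0.1035  0.0937] range mid [ 0.5715 -0.1033  0.0927]
deck z 0.04794237139151425
deck rect ((0.5981094837188721, -0.05292174220085144), (0.18718209862709045, 0.13429774343967438), 84.18817901611328)
knob 0.72 [401.9, 203.3] [ 0.5707 -0.1063  0.0765]
slot_corner 0.96 [448.5, 197.7] [ 0.5771 -0.0615  0.05  ]
slot_end 0.96 [439.2, 238.2] [ 0.613  -0.0694  0.05  ]
```

View pics/w1.png

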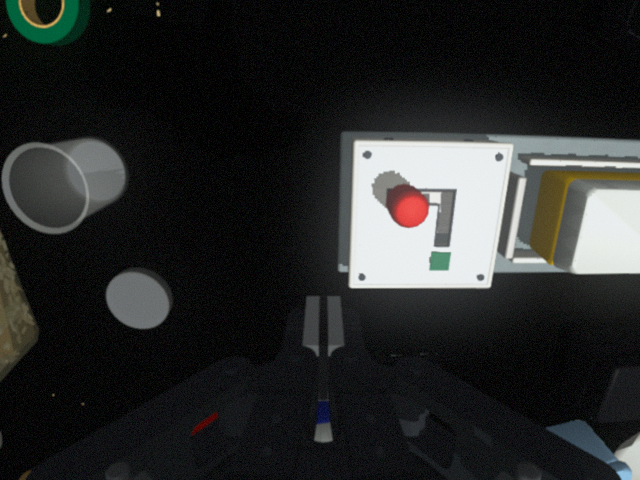

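Request:
{"fn": "jog_arm", "kwargs": {
  "increments": [
    [0,0.045,0.006,0,0,0,0],
    [0,0.045,0.005,0,0,0,0],
    [0,0.04,0,0,0,0,0],
    [0,0,0,0,0,0,0],
    [0,0,0,0,0,0,0]
  ]
}}

```text
time: 4.62
tool_pos: [0.5708, -0.1681, 0.0924]
tcp_rot: [-1.279, -1.162, 1.121]
wrist_force: [0.6, -0.2, 0.2]
width: -0.002
```

```bash
python3 - <<'E'
from h import *
p=read_camera("wrist"); cv2.imwrite("pics/w2.png",p["img"])
measure(p)
s=readout.read_state(); print(s["tool_pos"],s["wrist_force"])
E
```

```text
knob pts 2629 z [0.08943315 0.09386269 0.09513996]
knob top mean [ 0.56966707 -0.10412354  0.09335731] range mid [ 0.57109302 -0.10338033  0.09198047]
deck z 0.04793263880650203
deck rect ((0.5958536267280579, -0.07062838226556778), (0.15102693438529968, 0.13383707404136658), 83.82478332519531)
[ 0.57062354 -0.16803721  0.09237796] [ 0.68946601 -0.62197597 -0.68150405]
```

View pics/w2.png

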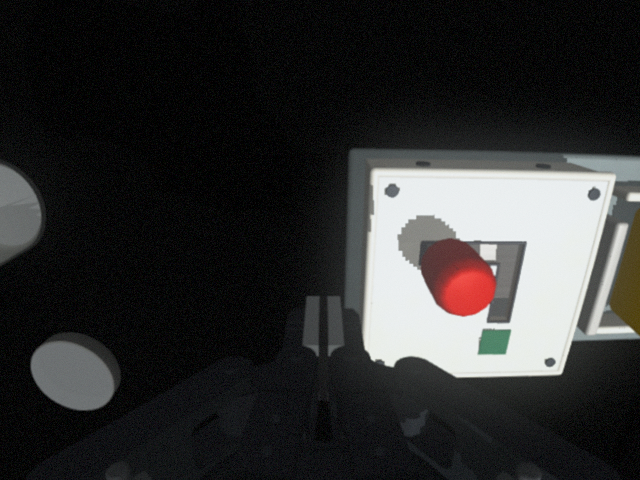

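Request:
{"fn": "jog_arm", "kwargs": {
  "increments": [
    [0,0.013,0.008,0,0,0,0],
    [0,0,0,0,0,0,0],
    [0.012,0,0,0,0,0,0],
    [0.012,0,0,0,0,0,0],
    [0,0,0,0,0,0,0]
  ]
}}

```text
time: 5.3
tool_pos: [0.5681, -0.1424, 0.0831]
tcp_rot: [-1.286, -1.166, 1.118]
wrist_force: [-0.2, -0.8, -1.3]
width: 0.0
```

Request:
{"fn": "jog_arm", "kwargs": {
  "increments": [
    [0.008,0.003,0.003,0,0,0,0],
    [0.008,0,0,0,0,0,0],
    [0.008,0,0,0,0,0,0],
    [0.008,0,0,0,0,0,0],
    [0,0,0,0,0,0,0]
  ]
}}

```text
time: 5.92
tool_pos: [0.5687, -0.1083, 0.0799]
tcp_rot: [-1.287, -1.167, 1.12]
wrist_force: [-0.4, -0.2, -0.8]
width: 0.003
```

```bash
python3 - <<'E'
from h import *
from scipy.spatial.transform import Rotation as R
p=read_camera("wrist"); cv2.imwrite("pics/w3.png",p["img"])
measure(p)
s=readout.read_state(); print(s["tool_pos"],s["wrist_force"],R.from_rotvec(s["tcp_rot"]).as_matrix().round(3))
E
```

```text
knob pts 2601 z [0.08779491 0.09376752 0.09518367]
knob top mean [ 0.57028652 -0.08469241  0.09329203] range mid [ 0.57260342 -0.08531683  0.1063299 ]
deck z 0.0479122847068994
deck rect ((0.5962961912155151, -0.06231071054935455), (0.1677599847316742, 0.13283854722976685), 84.32756042480469)
[ 0.56865527 -0.10847571  0.07988237] [ 0.20425763 -0.29562243  0.47464249] [[ 0.097  0.042 -0.994]
 [ 0.995 -0.005  0.096]
 [-0.001 -0.999 -0.042]]
```

View pics/w3.png

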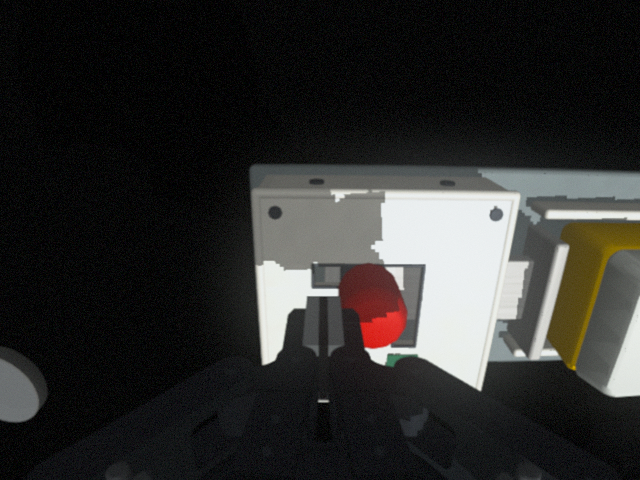

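Request:
{"fn": "jog_arm", "kwargs": {
  "increments": [
    [0.007,0,0,0,0,0,0],
    [0.007,0,0,0,0,0,0],
    [0.006,0,0,0,0,0,0],
    [0,0,0,0,0,0,0]
  ]
}}

```text
time: 6.48
tool_pos: [0.5708, -0.0881, 0.0799]
tcp_rot: [-1.288, -1.166, 1.12]
wrist_force: [0.0, -0.8, -0.3]
width: 0.003
```

Request:
{"fn": "jog_arm", "kwargs": {
  "increments": [
    [0.002,0,0,0,0,0,0],
    [0.002,0,0,0,0,0,0]
  ]
}}

```text
time: 6.72
tool_pos: [0.5712, -0.0843, 0.0799]
tcp_rot: [-1.288, -1.166, 1.12]
wrist_force: [0.2, -1.6, -0.2]
width: 0.001
```

Request:
{"fn": "jog_arm", "kwargs": {
  "increments": [
    [0.0015,0,0,0,0,0,0]
  ]
}}

```text
time: 6.85
tool_pos: [0.5713, -0.0828, 0.0799]
tcp_rot: [-1.288, -1.166, 1.12]
wrist_force: [0.4, -2.0, -0.6]
width: -0.001
```

Request:
{"fn": "jog_arm", "kwargs": {
  "increments": [
    [0.0015,0,0,0,0,0,0]
  ]
}}

```text
time: 6.98
tool_pos: [0.5715, -0.0815, 0.0799]
tcp_rot: [-1.289, -1.165, 1.121]
wrist_force: [-1.1, -5.7, 0.0]
width: -0.004
```

```bash
python3 - <<'E'
from h import *
p=read_camera("wrist"); cv2.imwrite("pics/w4.png",p["img"])
measure(p)
s=readout.read_state(); print(s["tool_pos"],s["wrist_force"])
E
```

```text
knob pts 2411 z [0.08811692 0.0937961  0.09519689]
knob top mean [ 0.57288006 -0.05879353  0.09335448] range mid [ 0.57516961 -0.05962525  0.10568583]
deck z 0.04789483034945527
deck rect ((0.597798228263855, -0.048451706767082214), (0.1955249309539795, 0.1332528293132782), 84.47097778320312)
[ 0.57148186 -0.08161563  0.07994603] [-0.16433063 -4.72829219  0.0253849 ]
```

View pics/w4.png

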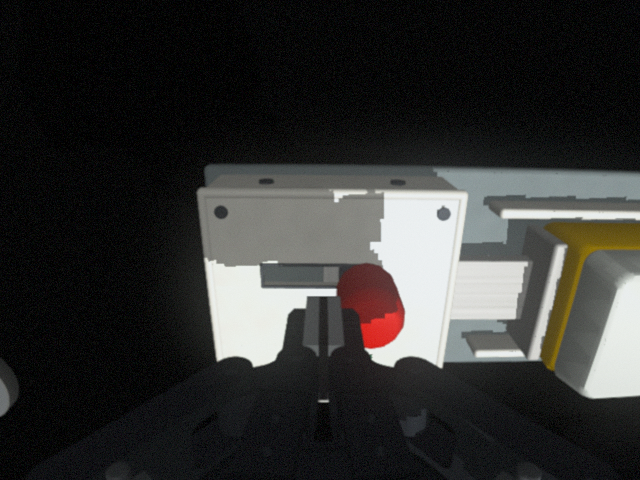

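Request:
{"fn": "jog_arm", "kwargs": {
  "increments": [
    [-0.01,0,0,0,0,0,0],
    [-0.012,0,0,0,0,0,0],
    [0,0,0.02,0,0,0,0],
    [0,0,0.02,0,0,0,0],
    [0,0,0.012,0,0,0,0],
    [0,0,0,0,0,0,0]
  ]
}}

```text
time: 7.78
tool_pos: [0.5164, -0.1003, 0.0777]
tcp_rot: [-1.288, -1.165, 1.117]
wrist_force: [0.6, -0.2, -1.0]
width: 0.002
```

```bash
python3 - <<'E'
from h import *
p=read_camera("wrist"); cv2.imwrite("pics/w5.png",p["img"])
measure(p)
s=readout.read_state(); print(s["tool_pos"],s["wrist_force"])
for t in("knob","slot_corner","slot_end"):
    for r in spotter.spot_point(p,t)[:1]: print(t,round(r["p"],2),r["location"],at_z(p,r["location"],.05 if t!="knob" else .0765))
E
```

```text
knob pts 118 z [0.09332995 0.09426535 0.15443533]
knob top mean [ 0.56009021 -0.05666538  0.10779039] range mid [ 0.54367625 -0.05969926  0.12448017]
deck z 0.047885954501100475
deck rect ((0.5865462422370911, -0.047118425369262695), (0.19564184546470642, 0.11259836703538895), 84.64997100830078)
[ 0.51706575 -0.10041802  0.07792288] [0.08735117 0.09176807 0.51633738]
slot_corner 0.87 [398.5, 357.6] [ 0.57346443 -0.06257043  0.05      ]
```

View pics/w5.png

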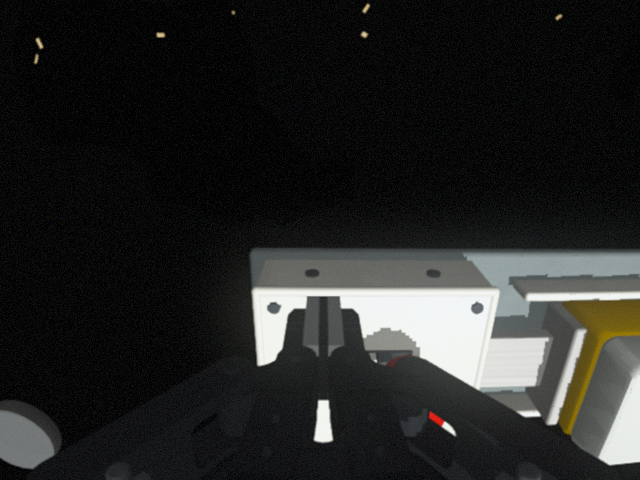

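Request:
{"fn": "jog_arm", "kwargs": {
  "increments": [
    [0.016,0,0,0,0,0,0],
    [0.016,0,0,0,0,0,0],
    [0.014,0,0,0,0,0,0],
    [0,0,0,0,0,0,0]
  ]
}}

```text
time: 8.48
tool_pos: [0.5241, -0.0504, 0.0783]
tcp_rot: [-1.289, -1.168, 1.117]
wrist_force: [-1.1, 0.1, -0.1]
width: 0.003
```

Request:
{"fn": "jog_arm", "kwargs": {
  "increments": [
    [-0.004,0,0,0,0,0,0],
    [0,0,-0.008,0,0,0,0],
    [0,0,-0.008,0,0,0,0],
    [0,0,-0.008,0,0,0,0],
    [0,0,-0.006,0,0,0,0],
    [0,0,0,0,0,0,0]
  ]
}}

```text
time: 9.22
tool_pos: [0.5561, -0.0587, 0.0797]
tcp_rot: [-1.289, -1.168, 1.117]
wrist_force: [1.0, 0.6, 1.4]
width: -0.001
```

```bash
python3 - <<'E'
from h import *
for n in("top","scene"):
  p=read_camera(n); P=cloud(p); b=p["img"].astype(int)
  m=(b[...,2]>90)&(b[...,2]>2*b[...,1])&(b[...,2]>2*b[...,0])&(abs(P[...,0]-.59)<.05)&(abs(P[...,1]+.06)<.05)
  print(n,m.sum(),P[m].mean(0) if m.any() else 0)
cv2.imwrite("pics/s6.png",cv2.resize(p["img"][170:300,250:430],None,fx=4,fy=4,interpolation=2))
s=readout.read_state(); print(s["tool_pos"],s["wrist_force"])
E
```

```text
top 0 0
scene 119 [ 0.57215456 -0.06998834  0.08148435]
[ 0.55577436 -0.05855561  0.07973452] [ 0.22340252 -0.17453082  0.1606609 ]
```

View pics/s6.png

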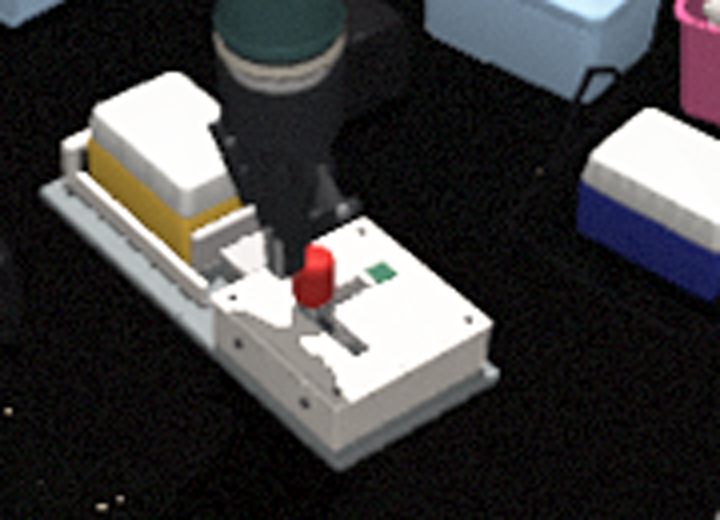

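```bash
python3 - <<'E'
from h import *
p=read_camera("scene"); T=np.linalg.inv(np.array(p["world_from_camera"]))
def pr(X): return cv2.projectPoints(np.array([X],float),cv2.Rodrigues(T[:3,:3])[0],T[:3,3],K(p),np.array(p["distortion"]))[0][0,0].round(1)
print("start",pr((.570,-.1045,.0735)))
for d in(0,.005,.01,.015,.02): print(d,pr((.574+d,-.0595-.1*d,.0735)),pr((.574+d,-.0595-.1*d,.097)))
def red(im):
    b=im.astype(int); m=(b[...,2]>90)&(b[...,2]>2*b[...,1])&(b[...,2]>2*b[...,0]); m[:,:310]=0;m[:,350:]=0;m[:200]=0;m[275:]=0
    v,u=np.nonzero(m); return u.min(),u.max(),v.min(),v.max(),m.sum()
print(red(cv2.imread("pics/scene1.png")),red(p["img"]))
print("tcp",pr((.5558,-.0586,.066)))
E
```

```text
start [336.9 248.5]
0 [325.7 239.1] [325.9 232.4]
0.005 [327.2 238.3] [327.4 231.6]
0.01 [328.7 237.5] [329.  230.8]
0.015 [330.2 236.7] [330.5 230. ]
0.02 [331.7 236. ] [332.  229.2]
(np.int64(333), np.int64(343), np.int64(240), np.int64(255), np.int64(147)) (np.int64(323), np.int64(332), np.int64(231), np.int64(246), np.int64(120))
tcp [320.4 244.3]
```

```bash
python3 - <<'E'
from h import *
p=read_camera("wrist"); q=read_camera("scene")
a=cv2.resize(p["img"][200:480,180:480],None,fx=1.4,fy=1.4); a=cv2.convertScaleAbs(a,alpha=1.3,beta=25)
b=cv2.resize(q["img"][205:270,290:360],None,fx=5.5,fy=5.5,interpolation=2); b=cv2.convertScaleAbs(b,alpha=1.3,beta=25)
h=max(len(a),len(b)); f=lambda i:cv2.copyMakeBorder(i,0,h-len(i),0,0,0)
cv2.imwrite("pics/c7.png",np.hstack([f(a),f(b)]))
E
```

```text
(no output)
```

View pics/c7.png

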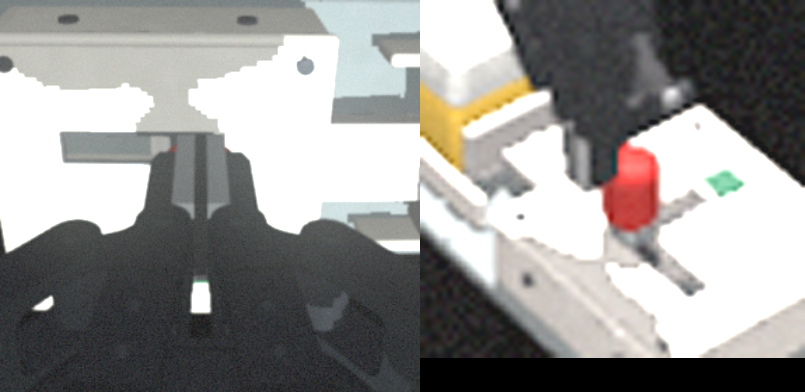

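```bash
python3 - <<'E'
from h import *
np.set_printoptions(precision=3,suppress=True,linewidth=150)
q=read_camera("scene");P=cloud(q)
for v in range(229,246,2): print(v,[(u,*P[v,u].round(3)) for u in (316,319,321,323)])
p=read_camera("wrist");P=cloud(p)
for v in range(290,330,6): print(v,P[v,312],P[v,330], p["img"][v,312])
b=p["img"].astype(int);m=(b[...,2]>90)&(b[...,2]>2*b[...,1]);print([(u,v,*P[v,u].round(3)) for v,u in np.argwhere(m)[:12]])
E
```

```text
229 [(316, np.float64(0.542), np.float64(-0.056), np.float64(0.125)), (319, np.float64(0.54), np.float64(-0.068), np.float64(0.135)), (321, np.float64(0.542), np.float64(-0.073), np.float64(0.136)), (323, np.float64(0.536), np.float64(-0.086), np.float64(0.148))]
231 [(316, np.float64(0.548), np.float64(-0.049), np.float64(0.11)), (319, np.float64(0.544), np.float64(-0.064), np.float64(0.123)), (321, np.float64(0.544), np.float64(-0.071), np.float64(0.127)), (323, np.float64(9.0), np.float64(9.0), np.float64(9.0))]
233 [(316, np.float64(0.544), np.float64(-0.054), np.float64(0.11)), (319, np.float64(0.547), np.float64(-0.062), np.float64(0.113)), (321, np.float64(0.541), np.float64(-0.074), np.float64(0.124)), (323, np.float64(0.548), np.float64(-0.074), np.float64(0.12))]
235 [(316, np.float64(0.543), np.float64(-0.055), np.float64(0.104)), (319, np.float64(0.54), np.float64(-0.068), np.float64(0.114)), (321, np.float64(0.542), np.float64(-0.074), np.float64(0.117)), (323, np.float64(0.553), np.float64(-0.07), np.float64(0.107))]
237 [(316, np.float64(0.541), np.float64(-0.056), np.
[... 996 characters left out ...]
65))]
245 [(316, np.float64(0.558), np.float64(-0.04), np.float64(0.05)), (319, np.float64(0.563), np.float64(-0.047), np.float64(0.051)), (321, np.float64(0.57), np.float64(-0.047), np.float64(0.047)), (323, np.float64(0.571), np.float64(-0.053), np.float64(0.051))]
290 [ 0.567 -0.065  0.048] [ 0.568 -0.055  0.048] [127 134 134]
296 [ 0.543 -0.061  0.096] [ 0.543 -0.054  0.097] [77 75 73]
302 [ 0.542 -0.061  0.102] [ 0.544 -0.054  0.101] [84 84 82]
308 [ 0.543 -0.061  0.105] [ 0.542 -0.054  0.107] [82 83 77]
314 [ 0.542 -0.061  0.111] [ 0.543 -0.054  0.11 ] [80 77 75]
320 [ 0.542 -0.061  0.114] [ 0.543 -0.054  0.114] [79 80 79]
326 [ 0.542 -0.06   0.118] [ 0.542 -0.054  0.118] [80 81 77]
[]
```

Request:
{"fn": "jog_arm", "kwargs": {
  "increments": [
    [0,0,0.012,0,0,0,0],
    [0,0,0.014,0,0,0,0],
    [0,0.004,0.006,0,0,0,0],
    [0,0.004,0,0,0,0,0]
  ]
}}

```text
time: 10.07
tool_pos: [0.5207, -0.055, 0.0699]
tcp_rot: [-1.289, -1.168, 1.117]
wrist_force: [0.8, -0.3, -0.1]
width: -0.002
```

```bash
cat >> h.py <<'E'
def tip():
    s=readout.read_state(); t=s["tool_pos"]; print("tcp",t,"F",s["wrist_force"])
    for n in("wrist","scene"):
        P=cloud(read_camera(n)); m=(np.hypot(P[...,0]-t[0],P[...,1]-t[1])<.03)
        z=np.sort(P[m][:,2]); z=z[z>.056]; print(n,"lowest z near tip",z[:25:4].round(4))
E
python3 - <<'E'
from h import *
print(bot.finger_overhang); tip()
p=read_camera("wrist"); print(spotter.spot_point(p,"knob")[:1]); measure(p)
E
```

```text
0.014
tcp [ 0.52072892 -0.05498299  0.06985967] F [ 0.78956837 -0.25962466 -0.06175972]
wrist lowest z near tip [0.0852 0.0856 0.0857 0.0859 0.0862 0.0864 0.0866]
scene lowest z near tip [0.0817 0.0873 0.0885 0.0911 0.0917 0.0946 0.0958]
[{'location': [317.2, 407.2], 'p': 0.63}]
knob pts 569 z [0.08828806 0.09402605 0.13667765]
knob top mean [ 0.56219016 -0.05853812  0.10065937] range mid [ 0.54231343 -0.05734654  0.12265111]
deck z 0.047872285665604336
deck rect ((0.5792995095252991, -0.047727733850479126), (0.19263164699077606, 0.09982503205537796), 85.18179321289062)
```

The depth images from both cameras put the fingertips at z≈0.085, while the reported pose and the 14 mm overhang would give 0.056. That explains why the fingers passed over the knob. I'll lower further in small steps and watch the force.

Request:
{"fn": "jog_arm", "kwargs": {
  "increments": [
    [0,0.004,0,0,0,0,0],
    [0,0.004,0,0,0,0,0]
  ]
}}

```text
time: 10.52
tool_pos: [0.5234, -0.0554, 0.0623]
tcp_rot: [-1.291, -1.169, 1.116]
wrist_force: [0.1, -0.6, -0.4]
width: 0.002
```

Request:
{"fn": "jog_arm", "kwargs": {
  "increments": [
    [0,0.004,0,0,0,0,0],
    [0,0.003,0,0,0,0,0]
  ]
}}

```text
time: 10.78
tool_pos: [0.5238, -0.0554, 0.0545]
tcp_rot: [-1.29, -1.169, 1.117]
wrist_force: [-0.1, -1.0, 1.2]
width: -0.001
```

```bash
python3 - <<'E'
from h import *
tip()
p=read_camera("wrist"); q=read_camera("scene")
a=cv2.resize(p["img"][200:480,180:480],None,fx=1.4,fy=1.4); a=cv2.convertScaleAbs(a,alpha=1.3,beta=25)
b=cv2.resize(q["img"][205:270,290:360],None,fx=5.5,fy=5.5,interpolation=2)
h=max(len(a),len(b)); f=lambda i:cv2.copyMakeBorder(i,0,h-len(i),0,0,0)
cv2.imwrite("pics/c8.png",np.hstack([f(a),f(b)]))
E
```

```text
tcp [ 0.5238174  -0.05539081  0.05452859] F [-0.12558013 -1.02490195  1.24237922]
wrist lowest z near tip [0.0701 0.0702 0.0705 0.0706 0.0708 0.0712 0.0713]
scene lowest z near tip [0.0653 0.072  0.0751 0.0767 0.0778 0.0811 0.0833]
```

View pics/c8.png

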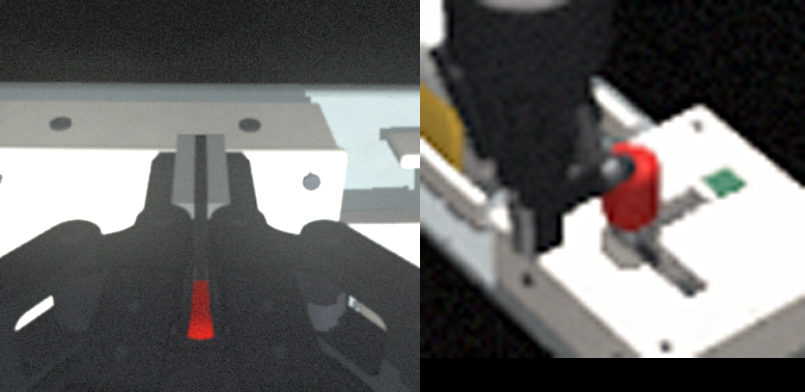

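Request:
{"fn": "jog_arm", "kwargs": {
  "increments": [
    [0,0,-0.008,0,0,0,0],
    [0,0,-0.008,0,0,0,0],
    [0,0,-0.006,0,0,0,0]
  ]
}}

```text
time: 11.35
tool_pos: [0.5476, -0.0578, 0.0566]
tcp_rot: [-1.292, -1.17, 1.116]
wrist_force: [-0.7, -0.4, -0.6]
width: 0.002
```

Request:
{"fn": "jog_arm", "kwargs": {
  "increments": [
    [0,0,-0.005,0,0,0,0],
    [0,0,-0.005,0,0,0,0]
  ]
}}

```text
time: 11.6
tool_pos: [0.5579, -0.0588, 0.0569]
tcp_rot: [-1.29, -1.169, 1.117]
wrist_force: [-3.9, -0.1, 1.6]
width: 0.0
```

```bash
python3 - <<'E'
from h import *
tip()
p=read_camera("wrist"); q=read_camera("scene")
a=cv2.resize(p["img"][200:480,180:480],None,fx=1.4,fy=1.4); a=cv2.convertScaleAbs(a,alpha=1.3,beta=25)
b=cv2.resize(q["img"][205:270,290:360],None,fx=5.5,fy=5.5,interpolation=2)
h=max(len(a),len(b)); f=lambda i:cv2.copyMakeBorder(i,0,h-len(i),0,0,0)
cv2.imwrite("pics/c9.png",np.hstack([f(a),f(b)]))
b=q["img"].astype(int); m=(b[...,2]>90)&(b[...,2]>2*b[...,1])&(b[...,2]>2*b[...,0]); m[:,:310]=0;m[:,350:]=0;m[:200]=0;m[275:]=0
v,u=np.nonzero(m); print(u.min(),u.max(),v.min(),v.max(),m.sum())
E
```

```text
tcp [ 0.55788843 -0.05879316  0.0568991 ] F [-3.90660903 -0.11146073  1.58172929]
wrist lowest z near tip [0.0721 0.0728 0.073  0.0732 0.0734 0.0736 0.0737]
scene lowest z near tip [0.0575 0.0614 0.0647 0.0672 0.0681 0.069  0.0705]
326 334 234 245 80
```

Request:
{"fn": "jog_arm", "kwargs": {
  "increments": [
    [0,0,-0.006,0,0,0,0],
    [0,0,-0.006,0,0,0,0]
  ]
}}

```text
time: 12.05
tool_pos: [0.5691, -0.0599, 0.0571]
tcp_rot: [-1.29, -1.168, 1.117]
wrist_force: [-2.5, 0.3, 0.4]
width: -0.004
```

Request:
{"fn": "jog_arm", "kwargs": {
  "increments": [
    [0,0,-0.006,0,0,0,0]
  ]
}}

```text
time: 12.18
tool_pos: [0.575, -0.0605, 0.0571]
tcp_rot: [-1.289, -1.168, 1.118]
wrist_force: [-2.9, -0.5, 0.4]
width: -0.002
```

```bash
python3 - <<'E'
from h import *
tip()
q=read_camera("scene")
b=q["img"].astype(int); m=(b[...,2]>90)&(b[...,2]>2*b[...,1])&(b[...,2]>2*b[...,0]); m[:,:310]=0;m[:,350:]=0;m[:200]=0;m[275:]=0
v,u=np.nonzero(m); print(u.min(),u.max(),v.min(),v.max(),m.sum())
E
```

```text
tcp [ 0.5750278  -0.06054266  0.05714226] F [-2.87637577 -0.48576567  0.44049317]
wrist lowest z near tip [0.0721 0.0727 0.0732 0.0733 0.0734 0.0737 0.0738]
scene lowest z near tip [0.057  0.0623 0.0655 0.0674 0.0684 0.0692 0.0723]
331 339 231 242 78
```

Moving well: about 22 mm of the short leg is done, by the knob's right edge in the scene image (332 → 339 px).

Request:
{"fn": "jog_arm", "kwargs": {
  "increments": [
    [0,0,-0.005,0,0,0,0],
    [0,0,-0.004,0,0,0,0]
  ]
}}

```text
time: 12.58
tool_pos: [0.5844, -0.0614, 0.0575]
tcp_rot: [-1.289, -1.168, 1.117]
wrist_force: [-1.2, -0.8, 0.1]
width: -0.002
```

Request:
{"fn": "jog_arm", "kwargs": {
  "increments": [
    [0,0,-0.002,0,0,0,0]
  ]
}}

```text
time: 12.7
tool_pos: [0.5865, -0.0616, 0.0574]
tcp_rot: [-1.289, -1.168, 1.118]
wrist_force: [-2.1, -0.0, -0.5]
width: -0.003
```

Request:
{"fn": "jog_arm", "kwargs": {
  "increments": [
    [0,0,-0.002,0,0,0,0]
  ]
}}

```text
time: 12.82
tool_pos: [0.5885, -0.0619, 0.0575]
tcp_rot: [-1.289, -1.167, 1.118]
wrist_force: [-3.0, -0.7, 0.1]
width: -0.001
```

Request:
{"fn": "jog_arm", "kwargs": {
  "increments": [
    [0,0,-0.0015,0,0,0,0]
  ]
}}

```text
time: 12.95
tool_pos: [0.59, -0.062, 0.0575]
tcp_rot: [-1.289, -1.167, 1.118]
wrist_force: [-2.1, -0.1, -0.3]
width: 0.001
```

Force is still at the sliding level, so I'll continue in small steps until it rises.

Request:
{"fn": "jog_arm", "kwargs": {
  "increments": [
    [0,0,-0.0015,0,0,0,0]
  ]
}}

```text
time: 13.08
tool_pos: [0.5916, -0.0622, 0.0575]
tcp_rot: [-1.289, -1.167, 1.118]
wrist_force: [-2.2, -0.3, 0.0]
width: -0.003
```

Request:
{"fn": "jog_arm", "kwargs": {
  "increments": [
    [0,0,-0.0015,0,0,0,0]
  ]
}}

```text
time: 13.2
tool_pos: [0.5924, -0.0623, 0.0574]
tcp_rot: [-1.287, -1.166, 1.119]
wrist_force: [-6.0, 0.9, 1.9]
width: -0.002
```

```bash
python3 - <<'E'
from h import *
tip()
q=read_camera("scene")
b=q["img"].astype(int); m=(b[...,2]>90)&(b[...,2]>2*b[...,1])&(b[...,2]>2*b[...,0]); m[:,:310]=0;m[:,350:]=0;m[:200]=0;m[275:]=0
v,u=np.nonzero(m); print(u.min(),u.max(),v.min(),v.max(),m.sum())
E
```

```text
tcp [ 0.59244962 -0.06225865  0.05739651] F [-6.04362379  0.87139601  1.90424141]
wrist lowest z near tip [0.0725 0.073  0.0732 0.0735 0.0736 0.0737 0.074 ]
scene lowest z near tip [0.0615 0.0632 0.0661 0.0693 0.0705 0.0733 0.0751]
336 344 228 240 81
```

Request:
{"fn": "jog_arm", "kwargs": {
  "increments": [
    [0,0,0.01,0,0,0,0],
    [0,0,0.02,0,0,0,0],
    [0,0,0.02,0,0,0,0],
    [0,-0.04,0.01,0,0,0,0],
    [0,-0.05,0.02,0,0,0,0],
    [0,-0.05,0.04,0,0,0,0],
    [0,-0.03,0.04,0,0,0,0],
    [0,0,0,0,0,0,0],
    [0,0,0,0,0,0,0]
  ]
}}

```text
time: 14.48
tool_pos: [0.4294, -0.0455, 0.2277]
tcp_rot: [-1.31, -1.187, 1.104]
wrist_force: [0.6, 0.5, 0.4]
width: 0.002
```

```bash
python3 - <<'E'
from h import *
s=readout.read_state(); print(s["tool_pos"],s["wrist_force"],s["time"])
for n in("top","scene"):
    p=read_camera(n); print(n); measure(p)
    P=cloud(p)
    for t in("slot_end","rack_home"):
        for r in spotter.spot_point(p,t)[:1]: print(t,round(r["p"],2),at_z(p,r["location"],.05 if t=="slot_end" else .01))
    for t in("timer","petri","tape","beaker","blue_cap_bottle"):
        for r in spotter.masks_of(p,t)[:1]: print(t,round(r["p"],2),np.median(P[r["mask"]],0).round(3))
    c=p["img"][200:300,215:375] if n=="top" else p["img"][170:290,250:410]
    cv2.imwrite(f"pics/f_{n}.png",cv2.resize(c,(400,400*len(c)//160),interpolation=2))
a,b=[cv2.imread(f"pics/f_{n}.png") for n in("top","scene")]
cv2.imwrite("pics/f.png",np.hstack([cv2.copyMakeBorder(a,0,len(b)-len(a),0,0,0),b]))
E
```

```text
[ 0.4294253  -0.0455158   0.22766005] [0.60123834 0.50500471 0.36528251] 14.475
top
knob pts 92 z [0.08945755 0.09568045 0.10050223]
knob top mean [ 0.61439365 -0.06553673  0.09552776] range mid [ 0.61593966 -0.06532116  0.09729597]
deck z 0.04964673891295046
deck rect ((0.5988245606422424, -0.046483367681503296), (0.2010965198278427, 0.1345718502998352), 84.14411926269531)
slot_end 0.78 [ 0.60590389 -0.06903613  0.05      ]
timer 0.85 [0.427 0.393 0.017]
petri 0.96 [ 0.667 -0.373  0.013]
tape 0.93 [ 0.384 -0.388  0.019]
beaker 0.56 [ 0.535 -0.394  0.026]
blue_cap_bottle 0.7 [0.52  0.369 0.099]
scene
knob pts 141 z [0.0627519  0.08540717 0.09753336]
knob top mean [ 0.61236446 -0.06974605  0.09375496] range mid [ 0.61236568 -0.06807095  0.09551632]
deck z 0.04788633415337329
deck rect ((0.5976991653442383, -0.048666201531887054), (0.20895540714263916, 0.13977012038230896), 84.23735046386719)
rack_home 0.95 [0.6168478  0.09009681 0.01      ]
timer 0.55 [0.422 0.383 0.014]
petri 0.64 [ 0.663 -0.38   0.011]
tape 0.9 [ 0.377 -0.394  0.015]
beaker 0.79 [ 0.531 -0.386  0.046]
blue_cap_bottle 0.92 [0.513 0.36  0.072]
```

View pics/f.png

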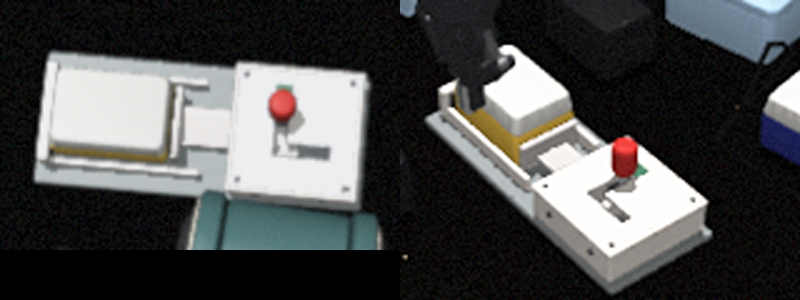

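```bash
python3 -c "
from workcell import bot; print(bot.finish_job())"
```

```text
the job is handed in; nothing more can be done
None
```

The knob is locked at the end of the short leg by the green mark, and I handed the job in at about 14.5 s on the robot's clock. No verdict was reported.

**What I did:** With the gripper shut, I pushed the knob along the long leg until the force rose to about 5 N at the corner. I then went round it and pushed it sideways until the force rose to about 6 N at the end of the short leg. After that I pulled back and up, clear of everything.

**Last checks:**
- **Knob:** the two cameras put its total shift at about 42–43 mm along the clamping direction and 40 mm along the short leg. That is good to roughly 2–3 mm. The 42–43 mm is only just above the 41 mm limit, though the force rise at the corner and the free slide into the short leg support it.
- **Rack:** it looks flat, against the end stop and between the guides, with the jaw touching it. I judged this by eye and did not measure it.
- **Bystanders:** all five were within about 3 mm of their starting positions (the petri dish checked from the top camera only).
- **Robot:** it ended clear of everything, with a wrist force of about 1 N, which is noise level.

**What disagreed:** Both cameras showed the fingertips about 29 mm higher than the tool position and 14 mm overhang implied. Because of this, the first sideways attempt passed over the top of the knob without moving it noticeably. I backed off, lowered the tool by camera height, and the second attempt worked.

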